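# Pick out the full tea tins by weight

## Robot

A 6-joint arm with a two-finger parallel gripper is mounted at the origin on a cart in front of the work surface, level with it; the furniture and walls round the work are solid. World frame = base frame: x ahead of the robot, y to its left, z up, the work surface at z = 0. Lengths are in m, angles in rad, forces in N, time in s.
With the tool pointing down it reaches from about 0.35 to 0.8 m from the base axis. Payload 7.3 kg.
Tool frame: the origin (TCP) lies between the finger pads; the fingertips stand 8 mm ahead of it and the grasp point (between the pads) lies 11 mm behind it; z points along the fingers, y is the line along which they close (so a half turn about z gives the same grasp; the last joint's range is limited). The gripper opens to 85 mm and grips with 20 to 120 N. Pads are 22 mm wide; open, the fingers measure 114 mm over their backs; the gripper's body (76 mm by 85 mm) begins 54 mm behind the grasp point. The pads swing forward as they close: fully open they stand 13 mm farther back than shut.
Start: joints at [-1.365, 0.342, 1.524, -0, 1.275, -0.146], TCP at [0.181, -0.493, 0.239] pointing down, gripper open.
Joint ranges: [-2.53, 2.53], [-0.77, 2.02], [0.04, 2.7], [-1, 4.14], [0.28, 2.66], [-3.11, 3.11]. Speed limits (rad/s): [2.57, 2.57, 3.14, 3.14, 3.14, 3.14].

## Interface

Orientations are given as a unit quaternion [x, y, z, w].
In Python, from plant import ctrl, viewer, job_done gives the robot as it stands.
- The arm moves only by the tool send_rows, never from a script. Its argument "motion" is a list that holds one entry, the list of rows, each a list of 5 numbers: the shift along the tool's x, y, z in units of 0.15 m (1.0 is 0.15 m), then the turn about the tool's z in units of 4 degrees (1.0 is 4 degrees), then the closure, from -1 (fully open) to 1 (shut). In form: [[[tx, ty, tz, yaw, hand], ...]]. A call has exactly 8 rows; each row shifts and turns the commanded pose from where the row before left it, along the tool's axes as they then stand; what a row does not reach is not made up. A row lasts 1/10 s, in which the tool goes at most 50 mm and 8.59 degrees, less where a joint would pass 70% of its speed; a pose out of reach is approached as far as the arm can. A call with a number of a shift or a turn outside -1 to 1 is refused whole. A call with a gripper value outside its range is refused whole. The fingers move at their own pace and stop on an object; "newtons" is the grip in N (left out, the last holds). Time passes only in rows, so rows that do not move let the fingers close, or fill a call up. It gives the time, the measured TCP pose, the force, the opening and the grip force at its end, in the units of the state.
- ctrl.get_state(): the state, without advancing time (a new reading comes with each control period).
- viewer.snapshot(name): name is "scene" or "top" or "wrist"; returns (picture, depth): 400x640x3 uint8, red, green, blue; 400x640 float32, m along the optical axis (not along the pixel's ray), 0 where there is no reading.
- viewer.get_calibration(name): a dict with "vfov" (degrees; the focal length in pixels is half the picture's height over the tangent of half this angle, whatever the lens; pixels are square), "cx", "cy" (the principal point, pixels), "k1" (the pictures are not rectified: a ray, as slopes to the right and down, at radius r is drawn at 1 + k1 r^2 times it, then the intrinsics apply), "rvec" (rotation vector, rad) and "tvec" (3), from world to camera coordinates, as OpenCV has them; the wrist camera has in their place "tool_from_camera" (4x4, takes a point from camera to tool coordinates, whose origin is the TCP and whose axes are the flange's). Camera axes: x right, y down, z forward; pixel columns grow to the right and rows downward; lengths in m; the calibration is good to about 2 mm. A picture is of the moment at which its call begins: read the wrist's pose just before it. get_calibration takes no time and is no camera call.
- job_done(): hands the job in; it is judged then, once.
The state is a dict: "clock": time; "qpos": joint angles; "qvel": joint speeds; "tau": joint torques, N m; "eef_pos": TCP position; "orientation": TCP orientation; "ft_force": force on the tool from outside, world axes, zero at the start; "wrist_torque": the same for the moment, N m; "opening": finger opening in m; "finger_force": force on a finger pad.
Only numpy, scipy, OpenCV 4.12 (cv2) and the standard library are available. Lean on these libraries where they do the work, as an engineer would, in place of code of your own. Each camera call takes 0.05 s, during which the arm holds its last target. There are 200 camera calls.

## Task

Of these three tea tins that look alike, one or two are full and the rest are empty: lift them by their knobs to feel which is which. Stand every full tin upright on the floor of the wooden tray, and leave every empty one standing on the table where it was (set it back there if you lifted it). Do not drop or tip a tin, and do not shift the tea carton or the mug.

Things in the scene. Friction and masses are not known exactly. Their poses are not given: they have to be found in the camera images.
- tin_a: closed round blue tea tin, brass bands, steel lid pressed on tight (stays on), dark wooden knob; one of three exactly alike. 80 mm across, lid top 88 mm up, knob 24 mm across, 90 to 112 mm up. Weighs 0.09 to 0.15 kg empty, 0.38 to 0.54 kg full (solid cake of pressed tea, slightly loose inside); which are full varies. Origin: centre of the underside, z up
- tin_b: closed round blue tea tin, brass bands, steel lid pressed on tight (stays on), dark wooden knob; one of three exactly alike. 80 mm across, lid top 88 mm up, knob 24 mm across, 90 to 112 mm up. Weighs 0.09 to 0.15 kg empty, 0.38 to 0.54 kg full (solid cake of pressed tea, slightly loose inside); which are full varies. Origin: centre of the underside, z up
- tin_c: closed round blue tea tin, brass bands, steel lid pressed on tight (stays on), dark wooden knob; one of three exactly alike. 80 mm across, lid top 88 mm up, knob 24 mm across, 90 to 112 mm up. Weighs 0.09 to 0.15 kg empty, 0.38 to 0.54 kg full (solid cake of pressed tea, slightly loose inside); which are full varies. Origin: centre of the underside, z up
- tin_a_knob (a point): middle of the knob of tin_a, on its axis, 101 mm above the underside; pinch here from above
- tin_b_knob (a point): middle of the knob of tin_b, on its axis, 101 mm above the underside; pinch here from above
- tin_c_knob (a point): middle of the knob of tin_c, on its axis, 101 mm above the underside; pinch here from above
- tray: fixed wooden tray with brass end handles, 114 x 204 mm outside without the handles, which stand out 15 mm at each short end; floor 8 mm above the table, inside 100 mm (along its x) by 190 mm (along its y), rim 20 mm above the table: room for two tins side by side, centred about 45 mm either way along its y. Origin: centre of the underside; z up
- tea_box: light paper tea carton, 69 x 145 x 67 mm, a loose bystander at the right; origin: centre of the underside, long side along its y
- mug: white mug with blue flowers, 87 x 126 x 104 mm with its handle, a loose bystander at the left front; origin: centre of the underside, handle along its y

How it is judged:
By the outcome, as a careful person would: the job done as asked, in the order asked, and still so for the second after the job is handed in, with the robot touching nothing.
It also fails if it takes over 64 s, if anything falls off the work surface, if the arm or the gripper's body presses on something with over 40 N, if the wrist force passes 120 N, or if a joint passes its speed limit or range.

## Working session

There is one attempt and no reset: what is moved stays moved. The work goes in short steps, Python scripts to look and compute and a tool call to move; the robot and the scene stay as the last step left them, time stands still between calls to the robot, and variables do not carry over. Pictures are saved under pics/ and viewed, at most 10 in all, crops included, and the job is handed in when it is done.

Besides the shell and the picture viewer there is one more tool, called after "Emit:" in YAML: its name, and indented under it one key for each argument. send_rows: Moves the arm, as the interface text tells. Its arguments: {"type":"object","properties":{"motion":{"type":"array","items":{"type":"array","items":{"type":"array","items":{"type":"number"}}}},"newtons":{"type":"number"}},"required":["motion"]}

```bash
mkdir -p pics
cat > h.py <<'E'
import numpy as np, cv2
from plant import ctrl, viewer, job_done
def cal(n):
    c=viewer.get_calibration(n); f=200/np.tan(np.radians(c["vfov"])/2)
    return c,f
def world(n,dep):
    """per-pixel world xyz map for fixed camera"""
    c,f=cal(n); K=np.array([[f,0,c["cx"]],[0,f,c["cy"]],[0,0,1]])
    v,u=np.mgrid[0:400,0:640]
    p=np.stack([u,v],-1).reshape(-1,1,2).astype(np.float64)
    s=cv2.undistortPoints(p,K,np.array([c["k1"],0,0,0.])).reshape(400,640,2)
    R=cv2.Rodrigues(np.array(c["rvec"],float))[0]; t=np.array(c["tvec"],float)
    P=np.dstack([s*dep[...,None],dep])
    return (P-t)@R
E
python3 - <<'E'
from h import *
s=ctrl.get_state(); print({k:np.round(v,3) for k,v in s.items()})
ims=[]
for n in("top","scene"):
    p,d=viewer.snapshot(n); np.savez(f"{n}0.npz",p=p,d=d)
    cv2.imwrite(f"pics/{n}0.png",p[...,::-1])
    c,f=cal(n); print(n,c)
print(viewer.get_calibration("wrist"))
E
```

```text
{'clock': np.float64(0.0), 'qpos': array([-1.365,  0.343,  1.525,  0.   ,  1.275, -0.146]), 'qvel': array([-0.001,  0.001, -0.001, -0.   ,  0.003,  0.   ]), 'tau': array([-2.0000e-03, -4.3369e+01, -2.4601e+01, -0.0000e+00,  8.0000e-03,
        0.0000e+00]), 'eef_pos': array([ 0.181, -0.492,  0.239]), 'orientation': array([ 0.985,  0.175, -0.   , -0.001]), 'ft_force': array([0.625, 0.137, 0.254]), 'wrist_torque': array([-0.066,  0.018,  0.02 ]), 'finger_force': np.float64(0.0), 'opening': np.float64(0.086)}
top {'vfov': 44.1030890947809, 'cx': 314.97556353049254, 'cy': 189.9479281375131, 'k1': 0.048331915961768473, 'rvec': array([ 2.12043542, -2.15344639,  0.15753577]), 'tvec': array([0.00759479, 0.47537495, 1.57250507])}
scene {'vfov': 51.1401650201347, 'cx': 318.11902263310134, 'cy': 203.6227441825634, 'k1': -0.11391817316222215, 'rvec': array([ 1.03888468, -2.16704832,  1.21896478]), 'tvec': array([0.28030633, 0.25839096, 0.84693476])}
{'vfov': 60.92817984260354, 'cx': 319.13446907630237, 'cy': 196.60229828151668, 'k1': -0.07334757858699543, 'tool_from_camera': array([[ 1.02673126e-03, -9.66114455e-01, -2.58112002e-01,
         6.53839304e-02],
       [ 9.99999467e-01,  1.01972650e-03,  1.61008399e-04,
         6.30528708e-04],
       [ 1.07651107e-04, -2.58112030e-01,  9.66114987e-01,
        -1.35246668e-01],
       [ 0.00000000e+00,  0.00000000e+00,  0.00000000e+00,
         1.00000000e+00]])}
```

View pics/top0.png

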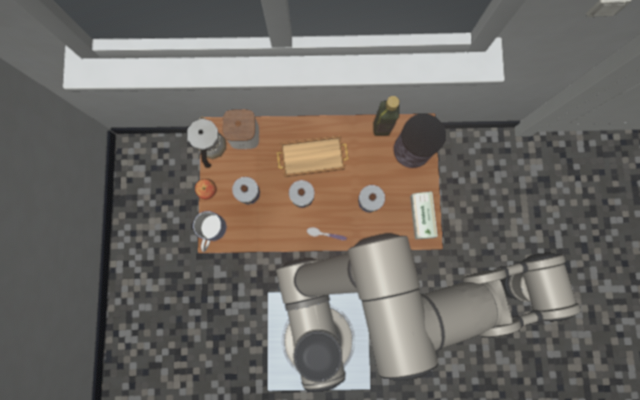

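View pics/scene0.png

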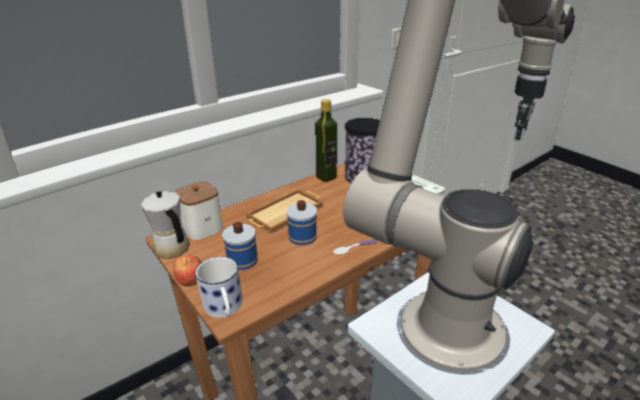

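The top view shows the tin knobs at about (244,188), (301,192) and (372,198), the tray centred at (313,157), the carton at (425,215) and the mug at (209,227). The scene view shows two of the tins; the arm hides the third.

Run:
```python
from h import *
z=np.load("top0.npz"); p,d=z["p"],z["d"]; W=world("top",d)
for n,(u,v) in dict(L=(245,190),M=(301,193),R=(372,198)).items():
    sl=np.s_[v-22:v+23,u-22:u+23]; w=W[sl].reshape(-1,3)
    lid=w[(w[:,2]>.078)&(w[:,2]<.097)]; kn=w[(w[:,2]>.103)&(w[:,2]<.13)]
    print(n,len(lid),lid.mean(0),np.ptp(lid,axis=0),"knob",len(kn),kn.mean(0),np.median(kn[:,2]))
# tray: yellowish wood
hsv=cv2.cvtColor(p,cv2.COLOR_RGB2HSV); print(hsv[157,313],hsv[210,270],hsv[149,280])
roi=np.zeros((400,640),bool); roi[125:185,265:360]=1
h=W[...,2]; print(np.round(h[150:166:5,300:330:10],4), np.round(h[205,260:300:10],4))
m=(roi&(p[...,1].astype(int)>p[...,0]*0.72)&(hsv[...,2]>120)&(h<.04)).astype(np.uint8)
m=cv2.morphologyEx(m,cv2.MORPH_OPEN,np.ones((5,5)))
cs=max(cv2.findContours(m,0,2)[0],key=cv2.contourArea); 
q=W[m>0]; r=cv2.minAreaRect((q[:,:2]*1000).astype(np.float32)); print("tray",r,q[:,2].mean(),m.sum())
cv2.imwrite("pics/m.png",np.hstack([cv2.resize(x[110:250,180:450],None,fx=1.4,fy=2) if 0 else cv2.resize(x[110:250,180:450],None,fx=1.45,fy=1.45) for x in(p[...,::-1],np.dstack([m*255]*3))]))
for n,(u,v) in dict(box=(425,215),mug=(209,227)).items():
    w=W[v-30:v+31,u-20:u+21].reshape(-1,3); w=w[w[:,2]>.05]; print(n,w.min(0),w.max(0))
```

```text
L 448 [0.47493719 0.2228626  0.08740211] [0.07800895 0.07655497 0.01875045] knob 44 [0.4755207  0.22298253 0.11107521] 0.11070964950012019
M 442 [0.46116154 0.04471939 0.08755359] [0.07816177 0.07617281 0.01843396] knob 44 [0.46141555 0.04519338 0.1110489 ] 0.11143286798481776
R 464 [ 0.4421498  -0.17724787  0.08780576] [0.07850274 0.07989371 0.01725893] knob 44 [ 0.44253352 -0.17923289  0.11165273] 0.11166378170721235
[ 17  98 213] [ 13 124 152] [ 13 126 142]
[[0.0018 0.0107 0.0036]
 [0.0162 0.0088 0.0074]
 [0.0047 0.0043 0.0089]
 [0.0087 0.0046 0.0084]] [-0.005   0.0004  0.0013  0.0029]
tray ((614.1956176757812, -14.132614135742188), (175.44810485839844, 289.8083190917969), 4.499814987182617) 0.007703930337285563 2857
box [ 0.22664995 -0.38205639  0.05000091] [ 0.46188643 -0.01065619  1.62706099]
mug [ 0.22664995 -0.01065619  0.05012648] [0.45617479 0.37937404 1.62706099]
```

View pics/m.png

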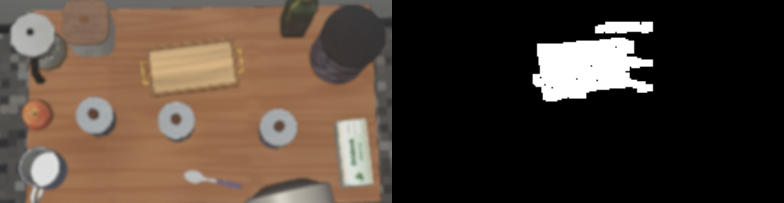

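The tins are clear: lids at 87 mm and knob tops at 111 mm, as specified. The tray mask leaks into the table grain, so I'll threshold tighter on the bright floor.

Run:
```python
from h import *
z=np.load("top0.npz"); p=z["p"]
hsv=cv2.cvtColor(p,cv2.COLOR_RGB2HSV)
W8=world("top",np.ones((400,640)));c,f=cal("top")
R=cv2.Rodrigues(c["rvec"])[0]; C=-R.T@c["tvec"]
def plane(h): # ray/plane per pixel
    D=W8-C; return C+D*((h-C[2])/D[...,2])[...,None]
roi=np.zeros((400,640),bool); roi[125:185,265:360]=1
for thr in(175,190):
    m=(roi&(hsv[...,2]>thr)&(hsv[...,0]>14)).astype(np.uint8)
    m=cv2.morphologyEx(m,cv2.MORPH_OPEN,np.ones((3,3)))
    n,l,st,ce=cv2.connectedComponentsWithStats(m); i=1+st[1:,4].argmax()
    q=plane(.008)[l==i]; print(thr,st[i],cv2.minAreaRect((q[:,:2]*1000).astype(np.float32)),q[:,:2].mean(0))
# brass handles
for a,b in((265,286),(340,356)):
    mm=roi&(hsv[...,1]>150)&(hsv[...,0]>14); mm[:,:a]=0; mm[:,b:]=0; q=plane(.015)[mm]; print(mm.sum(),q.mean(0) if len(q) else 0)
```

```text
175 [ 283  140   59   33 1515] ((595.1348266601562, 8.417030334472656), (95.22760009765625, 190.15005493164062), 6.044044017791748) [0.59579209 0.00813294]
190 [284 141  56  23 896] ((609.9696044921875, 10.117134094238281), (60.213993072509766, 184.74244689941406), 5.298578262329102) [0.60967629 0.01522322]
0 0
0 0
```

Emit:
send_rows:
  motion:
    - [[0, 0, 0, 1.68, -0.3], [0, 0, 0, 1.68, -0.3], [0, 0, 0, 1.68, -0.3], [0.21, -0.25, 0, 0, -0.3], [0.21, -0.25, 0, 0, -0.3], [0.21, -0.25, 0, 0, -0.3], [0.21, -0.25, 0, 0, -0.3], [0.21, -0.25, 0, 0, -0.3]]
  newtons: 40

```text
out of range; nothing moved
```

Emit:
send_rows:
  motion:
    - [[0, 0, 0, 1, -0.3], [0, 0, 0, 1, -0.3], [0, 0, 0, 1, -0.3], [0, 0, 0, 1, -0.3], [0, 0, 0, 1, -0.3], [0.21, -0.25, 0, 0, -0.3], [0.21, -0.25, 0, 0, -0.3], [0.21, -0.25, 0, 0, -0.3]]
  newtons: 40

```text
clock: 0.9
eef_pos: [0.2756, -0.3787, 0.2389]
orientation: [1.0, 0.001, -0.0, -0.0]
ft_force: [1.2, -0.9, 0.7]
opening: 0.0557
finger_force: 0.0
```

Emit:
send_rows:
  motion:
    - [[0.185, -0.222, 0, 0, -0.3], [0.185, -0.222, 0, 0, -0.3], [0.185, -0.222, 0, 0, -0.3], [0.185, -0.222, 0, 0, -0.3], [0.185, -0.222, 0, 0, -0.3], [0.185, -0.222, 0, 0, -0.3], [0, 0, 0.25, 0, -0.3], [0, 0, 0.25, 0, -0.3]]

```text
clock: 1.7
eef_pos: [0.4423, -0.1787, 0.1639]
orientation: [1.0, 0.003, 0.001, 0.001]
ft_force: [0.3, -0.4, -1.1]
opening: 0.0558
finger_force: 0.0
```

```bash
cat >> h.py <<'E'
def wrist_world(d,s):
    from scipy.spatial.transform import Rotation as Ro
    c,f=cal("wrist"); K=np.array([[f,0,c["cx"]],[0,f,c["cy"]],[0,0,1]])
    v,u=np.mgrid[0:400,0:640]
    q=cv2.undistortPoints(np.stack([u,v],-1).reshape(-1,1,2).astype(float),K,np.array([c["k1"],0,0,0.])).reshape(400,640,2)
    P=np.dstack([q*d[...,None],d]); T=np.array(c["tool_from_camera"])
    return (P@T[:3,:3].T+T[:3,3])@Ro.from_quat(s["orientation"]).as_matrix().T+s["eef_pos"]
E
python3 - <<'E'
from h import *
s=ctrl.get_state(); print(s["eef_pos"],s["opening"])
p,d=viewer.snapshot("wrist"); W=wrist_world(d,s); cv2.imwrite("pics/w1.png",p[...,::-1])
w=W[(d>0)&(np.hypot(W[...,0]-.4425,W[...,1]+.179)<.055)]
k=w[(w[:,2]>.104)&(w[:,2]<.118)&(np.hypot(w[:,0]-.4425,w[:,1]+.179)<.02)]; l=w[(w[:,2]>.08)&(w[:,2]<.094)]
print(len(k),k.mean(0),k.min(0),k.max(0),len(l),l.min(0),l.max(0))
E
```

```text
[ 0.44228234 -0.17869491  0.16388924] 0.055758665431215444
1274 [ 0.44280371 -0.17727768  0.11184274] [ 0.42964951 -0.1888019   0.10401155] [ 0.45321457 -0.16573143  0.11450976] 9667 [ 0.40171491 -0.21694449  0.08001686] [ 0.48107457 -0.13770956  0.09389421]
```

View pics/w1.png

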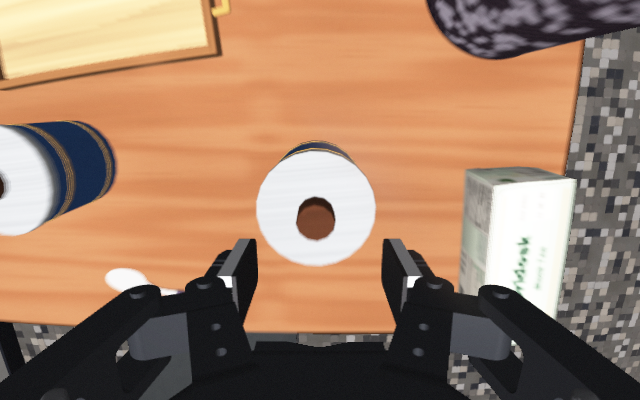

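The wrist view shows the right tin's knob at (316,218), centred between the fingers, with the carton well clear on the right. I'll descend and pinch.

Emit:
send_rows:
  motion:
    - [[0, -0.008, 0.14, 0, -0.3], [0, 0, 0.14, 0, -0.3], [0, 0, 0.13, 0, -0.3], [0, 0, 0, 0, 1], [0, 0, 0, 0, 1], [0, 0, 0, 0, 1], [0, 0, 0, 0, 1], [0, 0, 0, 0, 1]]
  newtons: 40

```text
clock: 2.55
eef_pos: [0.4414, -0.1789, 0.1036]
orientation: [1.0, 0.001, 0.001, 0.0]
ft_force: [0.6, 0.7, 1.9]
opening: 0.0226
finger_force: 39.4
```

Emit:
send_rows:
  motion:
    - [[0, 0, -0.05, 0, 1], [0, 0, -0.05, 0, 1], [0, 0, -0.05, 0, 1], [0, 0, -0.05, 0, 1], [0, 0, 0, 0, 1], [0, 0, 0, 0, 1], [0, 0, 0, 0, 1], [0, 0, 0, 0, 1]]

```text
clock: 3.35
eef_pos: [0.4409, -0.1786, 0.1325]
orientation: [1.0, 0.001, -0.0, -0.0]
ft_force: [0.8, -0.1, -0.2]
opening: 0.0223
finger_force: 39.3
```

```bash
cat > f.py <<'E'
from h import *
F=[]
for i in range(3):
    viewer.snapshot("scene"); s=ctrl.get_state(); F.append(s["ft_force"])
print(np.round(F,2),s["eef_pos"],s["opening"],s["finger_force"],s["clock"])
E
python3 f.py
```

```text
[[-0.15 -0.12 -1.13]
 [ 0.43  0.39 -0.35]
 [-0.32 -0.2  -0.57]] [ 0.44095677 -0.17859355  0.13256324] 0.022204225801939412 39.29144740104675 3.5
```

Emit:
send_rows:
  motion:
    - [[0, 0, -0.01, 0, 1], [0, 0, 0.05, 0, 1], [0, 0, 0.05, 0, 1], [0, 0, 0.05, 0, 1], [0, 0, 0.04, 0, 1], [0, 0, 0.02, 0, 1], [0, 0, 0, 0, 1], [0, 0, 0, 0, 1]]

```text
clock: 4.3
eef_pos: [0.4413, -0.1783, 0.1036]
orientation: [1.0, 0.001, 0.0, -0.0]
ft_force: [-1.9, 2.9, 10.2]
opening: 0.0221
finger_force: 40.4
```

Emit:
send_rows:
  motion:
    - [[0, 0, 0, 0, -0.3], [0, 0, 0, 0, -0.3], [0, 0, 0, 0, -0.3], [0, 0, 0, 0, -0.3], [0, 0, -0.1, 0, -0.3], [0, 0, -0.2, 0, -0.3], [0, 0, -0.3, 0, -0.3], [0, -0.3, 0, 0, -0.3]]

```text
clock: 5.1
eef_pos: [0.4444, -0.138, 0.1978]
orientation: [1.0, -0.001, 0.005, 0.003]
ft_force: [1.2, 1.5, -0.4]
opening: 0.0552
finger_force: 0.0
```

```bash
python3 f.py
```

```text
[[-2.57  6.2  -1.31]
 [-1.28 -0.31 -1.04]
 [-0.46 -1.11  0.48]] [ 0.44077661 -0.13211273  0.19315228] 0.05581213263482055 0.0 5.25
```

Emit:
send_rows:
  motion:
    - [[0.0275, -0.236, 0, 0, -0.3], [0.0275, -0.236, 0, 0, -0.3], [0.0275, -0.236, 0, 0, -0.3], [0.0275, -0.236, 0, 0, -0.3], [0.0275, -0.236, 0, 0, -0.3], [0, 0, 0, 0, -0.3], [0, 0, 0.15, 0, -0.3], [0, 0, 0.1, 0, -0.3]]

```text
clock: 6.05
eef_pos: [0.4609, 0.0428, 0.154]
orientation: [1.0, 0.002, -0.001, 0.0]
ft_force: [0.1, 0.1, 0.5]
opening: 0.0553
finger_force: 0.0
```

```bash
cat > k.py <<'E'
from h import *
import sys
x,y=map(float,sys.argv[1:3]); s=ctrl.get_state()
p,d=viewer.snapshot("wrist"); W=wrist_world(d,s); r=np.hypot(W[...,0]-x,W[...,1]-y)
k=W[(d>0)&(r<.02)&(W[...,2]>.104)&(W[...,2]<.118)]
print(s["eef_pos"],len(k),(k.min(0)+k.max(0))/2,k.mean(0))
E
python3 k.py .4614 .045
```

```text
[0.46090522 0.04276542 0.15395604] 1401 [0.46068368 0.04473269 0.10922827] [0.46187268 0.04476672 0.11183708]
```

Emit:
send_rows:
  motion:
    - [[0, -0.013, 0.14, 0, -0.3], [0, 0, 0.12, 0, -0.3], [0, 0, 0.08, 0, -0.3], [0, 0, 0, 0, 1], [0, 0, 0, 0, 1], [0, 0, 0, 0, 1], [0, 0, 0, 0, 1], [0, 0, 0, 0, 1]]

```text
clock: 6.9
eef_pos: [0.4614, 0.0453, 0.1048]
orientation: [1.0, 0.001, 0.001, 0.0]
ft_force: [0.8, 0.9, -0.9]
opening: 0.0224
finger_force: 39.6
```

Emit:
send_rows:
  motion:
    - [[0, 0, -0.05, 0, 1], [0, 0, -0.05, 0, 1], [0, 0, -0.05, 0, 1], [0, 0, -0.05, 0, 1], [0, 0, 0, 0, 1], [0, 0, 0, 0, 1], [0, 0, 0, 0, 1], [0, 0, 0, 0, 1]]

```text
clock: 7.7
eef_pos: [0.4609, 0.0454, 0.134]
orientation: [1.0, 0.001, -0.0, 0.0]
ft_force: [-0.1, -0.1, -4.9]
opening: 0.0218
finger_force: 39.6
```

```bash
python3 f.py
```

```text
[[-0.25  0.06 -3.87]
 [-0.47  0.43 -3.44]
 [-0.09  0.12 -3.54]] [0.46099412 0.04534344 0.13405834] 0.022746181292463964 39.63492751121521 7.85
```

The middle tin is full, at about 4 N. I'll raise it and check the tray from the wrist camera.

Emit:
send_rows:
  motion:
    - [[0, 0, -0.05, 0, 1], [0, 0, -0.1, 0, 1], [0.06, 0.05, -0.1, 0, 1], [0.1, 0.08, -0.1, 0, 1], [0.1, 0.08, -0.05, 0, 1], [0.05, 0.05, 0, 0, 1], [0, 0, 0, 0, 1], [0, 0, 0, 0, 1]]

```text
clock: 8.65
eef_pos: [0.5066, 0.0068, 0.1934]
orientation: [1.0, 0.001, -0.001, -0.0]
ft_force: [-0.8, -0.4, -4.3]
opening: 0.0224
finger_force: 39.7
```

Run:
```python
from h import *
s=ctrl.get_state(); print(s["eef_pos"],s["opening"])
p,d=viewer.snapshot("wrist"); W=wrist_world(d,s); np.savez("w2.npz",p=p,d=d,W=W); cv2.imwrite("pics/w2.png",p[...,::-1])
hsv=cv2.cvtColor(p,cv2.COLOR_RGB2HSV)
m=((abs(W[...,2]-.008)<.012)&(hsv[...,2]>200)&(hsv[...,0]>14)&(hsv[...,0]<35)).astype(np.uint8)
m=cv2.morphologyEx(m,cv2.MORPH_OPEN,np.ones((5,5)))
n,l,st,ce=cv2.connectedComponentsWithStats(m); i=1+st[1:,4].argmax(); q=W[l==i]
print(st[i],cv2.minAreaRect((q[:,:2]*1000).astype(np.float32)),q[:,2].mean())
```

```text
[0.50659978 0.00678148 0.19344791] 0.022356224554922536
[  204    11   220   136 23989] ((595.0185546875, 9.713714599609375), (100.56387329101562, 190.96084594726562), 6.350483417510986) 0.00865830655124226
```

View pics/w2.png

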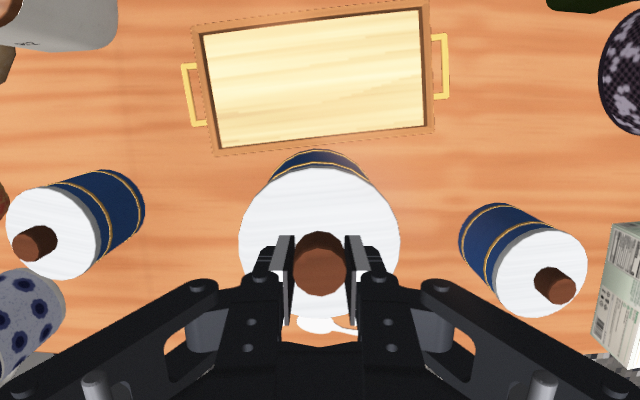

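The tray floor spans (204–424, 11–147) and measures 100 × 191 mm, centred at (0.595, 0.010). That agrees with the top view, so I'll go to the slot at (0.600, -0.035).

Emit:
send_rows:
  motion:
    - [[0.08, 0.036, 0, 0, 1], [0.124, 0.056, 0, 0, 1], [0.14, 0.063, 0, 0, 1], [0.14, 0.063, 0, 0, 1], [0.09, 0.04, 0, 0, 1], [0.049, 0.022, 0, 0, 1], [0, 0, 0.1, 0, 1], [0, 0, 0.1, 0, 1]]

```text
clock: 9.5
eef_pos: [0.6007, -0.0347, 0.1638]
orientation: [1.0, 0.002, -0.0, -0.0]
ft_force: [0.2, -0.5, -3.5]
opening: 0.0222
finger_force: 39.7
```

Emit:
send_rows:
  motion:
    - [[0, 0, 0.1, 0, 1], [0, 0, 0.1, 0, 1], [0, 0, 0.05, 0, 1], [0, 0, 0.03, 0, 1], [0, 0, 0, 0, 1], [0, 0, 0, 0, 1], [0, 0, 0, 0, 1], [0, 0, 0, 0, 1]]

```text
clock: 10.3
eef_pos: [0.6015, -0.0353, 0.1229]
orientation: [1.0, 0.001, 0.001, 0.0]
ft_force: [-0.0, -0.5, -3.8]
opening: 0.0222
finger_force: 39.7
```

```bash
python3 f.py
```

```text
[[-0.31 -0.71 -3.57]
 [ 0.11  0.18 -4.2 ]
 [ 0.21 -0.41 -3.78]] [ 0.60138053 -0.03531008  0.12256392] 0.02163211601729915 39.68213617801666 10.45
```

Still about 10 mm up. I'll lower the last bit gently and read the force.

Emit:
send_rows:
  motion:
    - [[0, 0, 0.03, 0, 1], [0, 0, 0.02, 0, 1], [0, 0, 0.01, 0, 1], [0, 0, 0.005, 0, 1], [0, 0, 0, 0, 1], [0, 0, 0, 0, 1], [0, 0, 0, 0, 1], [0, 0, 0, 0, 1]]

```text
clock: 11.25
eef_pos: [0.6013, -0.0351, 0.1129]
orientation: [1.0, 0.001, 0.0, 0.0]
ft_force: [-2.3, 1.6, 2.3]
opening: 0.0221
finger_force: 40.4
```

```bash
python3 f.py
```

```text
[[-2.58  1.43  2.99]
 [-2.17  3.06  3.64]
 [-2.36  2.32  4.83]] [ 0.60136057 -0.03515626  0.11288211] 0.022022469226825513 40.461058616638184 11.4
```

Emit:
send_rows:
  motion:
    - [[0, 0, 0, 0, -0.3], [0, 0, 0, 0, -0.3], [0, 0, 0, 0, -0.3], [0, 0, 0, 0, -0.3], [0, 0, -0.1, 0, -0.3], [0, 0, -0.2, 0, -0.3], [0, 0, -0.2, 0, -0.3], [-0.1, -0.2, 0, 0, -0.3]]

```text
clock: 12.2
eef_pos: [0.5897, -0.0081, 0.1918]
orientation: [1.0, -0.0, 0.005, 0.001]
ft_force: [0.5, 1.4, -0.1]
opening: 0.0553
finger_force: 0.0
```

Emit:
send_rows:
  motion:
    - [[-0.14, -0.28, 0, 0, -0.3], [-0.14, -0.28, 0, 0, -0.3], [-0.14, -0.28, 0, 0, -0.3], [-0.14, -0.28, 0, 0, -0.3], [-0.14, -0.28, 0, 0, -0.3], [-0.03, -0.1, 0, 0, -0.3], [0, 0, 0.1, 0, -0.3], [0, 0, 0.05, 0, -0.3]]

```text
clock: 13.0
eef_pos: [0.4754, 0.22, 0.1643]
orientation: [1.0, 0.002, -0.0, 0.0]
ft_force: [0.7, 0.2, -0.7]
opening: 0.0557
finger_force: 0.0
```

```bash
python3 k.py .4755 .223
```

```text
[0.47544309 0.21995126 0.16429982] 1271 [0.47464877 0.2233825  0.10923179] [0.47580914 0.22335761 0.11185769]
```

Emit:
send_rows:
  motion:
    - [[0, -0.022, 0.14, 0, -0.3], [0, 0, 0.14, 0, -0.3], [0, 0, 0.12, 0, -0.3], [0, 0, 0, 0, 1], [0, 0, 0, 0, 1], [0, 0, 0, 0, 1], [0, 0, 0, 0, 1], [0, 0, 0, 0, 1]]

```text
clock: 13.85
eef_pos: [0.4766, 0.2228, 0.1058]
orientation: [1.0, 0.001, 0.001, -0.0]
ft_force: [0.2, 0.8, 0.5]
opening: 0.023
finger_force: 39.7
```

Emit:
send_rows:
  motion:
    - [[0, 0, -0.05, 0, 1], [0, 0, -0.05, 0, 1], [0, 0, -0.05, 0, 1], [0, 0, -0.05, 0, 1], [0, 0, 0, 0, 1], [0, 0, 0, 0, 1], [0, 0, 0, 0, 1], [0, 0, 0, 0, 1]]

```text
clock: 14.65
eef_pos: [0.4758, 0.2226, 0.1346]
orientation: [1.0, 0.001, -0.0, 0.0]
ft_force: [-0.4, 0.4, -3.7]
opening: 0.0223
finger_force: 39.7
```

```bash
python3 f.py
```

```text
[[ 0.19 -0.14 -4.41]
 [ 0.58 -0.05 -4.11]
 [-0.56 -0.44 -3.12]] [0.47594379 0.22265894 0.13476012] 0.022182759333898443 39.68067526817322 14.8
```

The left tin is full too, at about 4 N. It goes to the other slot at (0.590, 0.0545).

Emit:
send_rows:
  motion:
    - [[0, 0, -0.08, 0, 1], [0, 0, -0.1, 0, 1], [0.04, 0.06, -0.1, 0, 1], [0.08, 0.12, -0.07, 0, 1], [0.12, 0.17, 0, 0, 1], [0.13, 0.19, 0, 0, 1], [0.13, 0.19, 0, 0, 1], [0.12, 0.17, 0, 0, 1]]

```text
clock: 15.6
eef_pos: [0.5703, 0.0866, 0.1885]
orientation: [1.0, 0.001, 0.001, 0.0]
ft_force: [-0.1, 0.3, -4.0]
opening: 0.0222
finger_force: 39.7
```

Emit:
send_rows:
  motion:
    - [[0.09, 0.14, 0, 0, 1], [0.05, 0.08, 0, 0, 1], [0, 0, 0, 0, 1], [0, 0, 0.1, 0, 1], [0, 0, 0.1, 0, 1], [0, 0, 0.1, 0, 1], [0, 0, 0.08, 0, 1], [0, 0, 0, 0, 1]]

```text
clock: 16.4
eef_pos: [0.589, 0.056, 0.129]
orientation: [1.0, 0.002, -0.002, -0.0]
ft_force: [-0.3, 0.3, -3.9]
opening: 0.022
finger_force: 39.7
```

```bash
python3 f.py
```

```text
[[-0.34  0.72 -3.33]
 [ 0.7   0.01 -4.39]
 [ 0.02  0.21 -4.1 ]] [0.59084934 0.05542525 0.13133863] 0.022224288267605724 39.739689230918884 16.55
```

Position is good. I have 17.5 mm down to contact at 0.1138.

Emit:
send_rows:
  motion:
    - [[0, 0, 0.04, 0, 1], [0, 0, 0.03, 0, 1], [0, 0, 0.02, 0, 1], [0, 0, 0.015, 0, 1], [0, 0, 0.01, 0, 1], [0, 0, 0.005, 0, 1], [0, 0, 0, 0, 1], [0, 0, 0, 0, 1]]

```text
clock: 17.35
eef_pos: [0.591, 0.0552, 0.1137]
orientation: [1.0, 0.001, 0.001, -0.0]
ft_force: [-2.2, 1.5, 6.4]
opening: 0.022
finger_force: 40.7
```

```bash
python3 f.py
```

```text
[[-2.2   1.53  6.39]
 [-2.27  2.15  6.04]
 [-1.42  1.91  5.02]] [0.59096271 0.05523027 0.11373565] 0.02224944132421614 40.65864622592926 17.5
```

Seated. I'll release, rise, back away and look.

Emit:
send_rows:
  motion:
    - [[0, 0, 0, 0, -0.3], [0, 0, 0, 0, -0.3], [0, 0, 0, 0, -0.3], [0, 0, 0, 0, -0.3], [0, 0, -0.1, 0, -0.3], [0, 0, -0.25, 0, -0.3], [0, 0, -0.3, 0, -0.3], [0, 0, -0.2, 0, -0.3]]

```text
clock: 18.3
eef_pos: [0.5912, 0.0549, 0.2431]
orientation: [1.0, 0.001, 0.002, 0.0]
ft_force: [0.8, -0.4, -0.5]
opening: 0.0554
finger_force: 0.0
```

Emit:
send_rows:
  motion:
    - [[-0.2, 0.1, 0, 0, -0.3], [-0.2, 0.1, 0, 0, -0.3], [-0.2, 0.1, 0, 0, -0.3], [-0.2, 0.1, 0, 0, -0.3], [-0.2, 0.1, 0, 0, -0.3], [-0.1, 0.05, 0, 0, -0.3], [0, 0, 0, 0, -0.3], [0, 0, 0, 0, -0.3]]

```text
clock: 19.1
eef_pos: [0.4263, -0.028, 0.2404]
orientation: [1.0, 0.001, 0.001, 0.0]
ft_force: [0.3, 0.0, 0.8]
opening: 0.0554
finger_force: 0.0
```

Run:
```python
from h import *
s=ctrl.get_state(); p,d=viewer.snapshot("wrist"); W=wrist_world(d,s); cv2.imwrite("pics/w3.png",p[...,::-1])
for x,y,z in((.6013,-.035,.008),(.591,.055,.008),(.441,-.178,0)):
    r=np.hypot(W[...,0]-x,W[...,1]-y)
    k=W[(d>0)&(r<.022)&(W[...,2]>z+.104)&(W[...,2]<z+.12)]; l=W[(d>0)&(r<.05)&(abs(W[...,2]-z-.088)<.006)]
    print(len(k),k.mean(0) if len(k) else 0,len(l),np.median(l[:,2]) if len(l) else 0)
```

```text
0 0 977 0.09605784010703308
0 0 2410 0.09643356926780179
706 [ 0.44153797 -0.17454948  0.11154464] 5336 0.08839532751244328
```

View pics/w3.png

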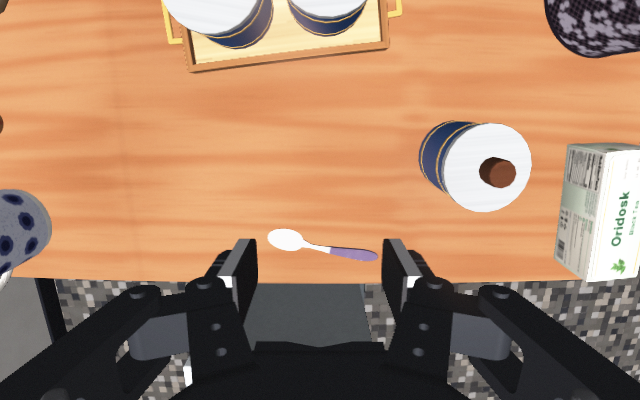

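The last view shows both full tins upright in the tray (top, around (215,10) and (325,10)) with lids at 96 mm, as they should be. The empty tin stands at its original spot (480,170), and the carton and mug haven't moved.

```bash
python3 -c "from plant import job_done; print(job_done())"
```

```text
the job is handed in; nothing more can be done
None
```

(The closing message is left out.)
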